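# Find the size of a jar lid in a stepped gauge

## Robot

A 6-joint arm with a two-finger parallel gripper is mounted at the origin on the work surface. World frame = base frame: x ahead of the robot, y to its left, z up, the work surface at z = 0. Lengths are in m, angles in degrees, forces in N, time in s.
With the tool pointing down it reaches from about 0.35 to 0.8 m from the base axis. Payload 7.3 kg.
Tool frame: the origin (TCP) lies at the very end of the fingers, on their centre line; the grasp point (between the pads) lies 19 mm behind it; z points along the fingers, y is the direction in which the jaws open and shut (so a half turn about z gives the same grasp; the last joint's range is limited). The gripper opens to 85 mm and grips with 20 to 120 N. Pads are 22 mm wide; open, the fingers measure 114 mm over their backs; the gripper's body (76 mm by 85 mm) begins 54 mm behind the grasp point. The pads swing forward as they close: fully open they stand 13 mm farther back than shut.
Start: joints at [58.499, 19.595, 87.324, -0, 73.075, -8.365], TCP at [0.206, 0.483, 0.231] pointing down, gripper open.
Joint ranges: [-145.02, 145.02], [-44.19, 115.74], [2.07, 154.8], [-57.11, 237.11], [16.16, 152.29], [-177.93, 177.93]. Speed limits (degrees/s): [147.25, 147.25, 180, 180, 180, 180].

## Interface

Orientations are given as [roll, pitch, yaw] about the fixed x, y, z axes, in that order (R = Rz(yaw) Ry(pitch) Rx(roll)).
In Python, from cell import arm gives the robot as it stands.
- The arm moves only by the shell command python3 -m handwheel 'ROWS' [FORCE]. ROWS is text: rows parted by semicolons, each of 7 numbers parted by spaces: the shift along the tool's x, y, z in mm, then the turn, a rotation vector about the tool's x, y, z in degrees, then the finger opening in mm, from 0 to 85.4. A call has exactly 8 rows; each row shifts and turns the commanded pose from where the row before left it, along the tool's axes as they then stand; what a row does not reach is not made up. A row lasts 1/10 s, in which the tool goes at most 50 mm and 8.59 degrees, less where a joint would pass 70% of its speed; a pose out of reach is approached as far as the arm can. A call is refused whole if a number of a shift passes 50 or a number of a turn 8.59, either way. A call with a gripper value outside its range is refused whole. The fingers move at their own pace and stop on an object; FORCE is the grip in N (left out, the last holds). Time passes only in rows, so rows that do not move let the fingers close, or fill a call up. It gives the time, the measured TCP pose, the force and the opening at its end, in the units of the state.
- arm.read_state(): the state, without advancing time (a new reading comes with each control period).
- arm.snapshot(name): name is "scene" or "top"; returns a dict with "frame" (384x512x3 uint8, red, green, blue), "intrinsics" (3x3 intrinsics, pixels), "T" (4x4, takes a point from camera to world coordinates). Camera axes: x right, y down, z forward; pixel columns grow to the right and rows downward; lengths in m; the calibration is good to about 2 mm. A picture is of the moment at which its call begins. There is no depth.
- arm.finish_job(): hands the job in, once; it reports no verdict.
The state is a dict: "time_s": time; "joint_positions": joint angles; "qvel": joint speeds; "joint_torque": joint torques, N m; "position": TCP position; "orientation": TCP orientation; "force": force on the tool from outside, world axes, zero at the start; "ft_torque": the same for the moment, N m; "opening": finger opening in m.
Only numpy, scipy, OpenCV 4.12 (cv2) and the standard library are available. Lean on these libraries where they do the work, as an engineer would, in place of code of your own. Each camera call takes 0.05 s, during which the arm holds its last target. There are 200 camera calls.

## Task

Find the size of the porcelain jar lid that stands on the cork mat: take it by its grip and try its plug in the bores of the stepped gauge held in the vise, beginning at the lowest step, which has the smallest bore, and going up one step at a time without skipping any, lowering it gently onto each, until the plug goes in. Leave it in that bore, upright and fully home with its flange flat on the step, and let go. Leave the other two lids and everything else on the table where they are, and never press the porcelain hard against the gauge.

Things in the scene. Friction and masses are not known exactly. Their poses are not given: they have to be found in the camera images.
- gauge: small cast-iron bench vise bolted to the table (jaw tops 75 mm high, screw sticking out 86 mm to -x at 42 mm height), holding a fixed aluminium gauge like a low staircase across its jaws: 208 mm along y, 58 mm along x, four steps, each 52 mm long and 5 mm higher than the last, rising to +y, an upright round bore in the middle of each. Origin: on the table under the gauge's middle; z up
- step1 (a point): centre of the mouth of bore 1 of the gauge, level with the flat top of its step (95 mm above the table), the lowest step, at the gauge's -y end; smaller than every lid's plug; round bore 20 mm across, 16 mm deep, closed below, 0.5 mm chamfer; z up, y towards the next bigger step
- step2 (a point): centre of the mouth of bore 2 of the gauge, level with the flat top of its step (100 mm above the table), 52 mm further along +y; round bore 25 mm across, 16 mm deep, closed below, 0.5 mm chamfer; z up, y towards the next bigger step
- step3 (a point): centre of the mouth of bore 3 of the gauge, level with the flat top of its step (105 mm above the table), another 52 mm along +y; round bore 30 mm across, 16 mm deep, closed below, 0.5 mm chamfer; z up, y towards the next bigger step
- step4 (a point): centre of the mouth of bore 4 of the gauge, level with the flat top of its step (110 mm above the table), the highest step, at the +y end; round bore 35 mm across, 16 mm deep, closed below, 0.5 mm chamfer; z up, y towards the next bigger step
- mat: square cork mat, 80 x 80 mm, thin as paper; origin: its centre. The lid to gauge stands near its middle, which lid varies; the other two stand on bare table. The three lids differ in plug: each fits just one of bores 2, 3, 4 with 1.2 mm to spare in diameter, is nearly 4 mm too wide for the bore before it and loose in bigger ones. Plug feet have a 0.8 mm chamfer
- lid_a: one of three white porcelain jar lids, alike from above, standing plug down: hidden plug 12 mm long (size unknown, see mat), round flange 46 mm across from 12 to 18 mm above the foot, upright flat-sided grip (16 mm thick along y, 26 mm along x, top 49 mm above the foot). About 75 g. Origin: centre of the plug's foot; z up the lid's axis. Its letter says nothing of its size or place
- lid_b: one of three white porcelain jar lids, alike from above, standing plug down: hidden plug 12 mm long (size unknown, see mat), round flange 46 mm across from 12 to 18 mm above the foot, upright flat-sided grip (16 mm thick along y, 26 mm along x, top 49 mm above the foot). About 75 g. Origin: centre of the plug's foot; z up the lid's axis. Its letter says nothing of its size or place
- lid_c: one of three white porcelain jar lids, alike from above, standing plug down: hidden plug 12 mm long (size unknown, see mat), round flange 46 mm across from 12 to 18 mm above the foot, upright flat-sided grip (16 mm thick along y, 26 mm along x, top 49 mm above the foot). About 75 g. Origin: centre of the plug's foot; z up the lid's axis. Its letter says nothing of its size or place
- square: bystander: cherry-red porcelain square, 50 x 50 x 8 mm, lying flat; origin at the centre of its underside
- ruler: bystander: aluminium ruler block, 30 x 150 x 12 mm (long along its y); origin at the centre of its underside
- pebble: bystander: frosted glass pebble, 34 mm across, 14 mm high; origin at the centre of its underside
- nipper: bystander: wheeled tile nipper with yellow plastic handles, about 135 mm long along its x and 70 mm over the handles, lying flat, 16 mm high; origin on the table near its middle, by the pivot
- jar: bystander: green glass jar with a steel cap, 64 mm across, 95 mm high, upright; origin at the centre of its underside
There are look-alikes about, which are no part of the job. What is shaped like the lid_c but pink or red is not meant.

How it is judged (in metres and radians):
On the way, in this order (a step that is already met when the one before it is completed fails the run):
1. a lid's plug has been set onto the smallest bore (step 1): touching the gauge, within 8 mm of the bore's axis (((horizontal distance between lid_a and step1 below 0.008 m and (contact force between lid_a and gauge above 0.5 N or z of lid_a in the frame of step1 below -0.002 m) and z of lid_a in the frame of step1 below 0.003 m) or (horizontal distance between lid_b and step1 below 0.008 m and (contact force between lid_b and gauge above 0.5 N or z of lid_b in the frame of step1 below -0.002 m) and z of lid_b in the frame of step1 below 0.003 m) or (horizontal distance between lid_c and step1 below 0.008 m and (contact force between lid_c and gauge above 0.5 N or z of lid_c in the frame of step1 below -0.002 m) and z of lid_c in the frame of step1 below 0.003 m))), for 0.02 s.
2. then tried in the bore of step 2: touching there within 8 mm of its axis, or at least 2 mm inside (((horizontal distance between lid_a and step2 below 0.008 m and (contact force between lid_a and gauge above 0.5 N or z of lid_a in the frame of step2 below -0.002 m) and z of lid_a in the frame of step2 below 0.003 m) or (horizontal distance between lid_b and step2 below 0.008 m and (contact force between lid_b and gauge above 0.5 N or z of lid_b in the frame of step2 below -0.002 m) and z of lid_b in the frame of step2 below 0.003 m) or (horizontal distance between lid_c and step2 below 0.008 m and (contact force between lid_c and gauge above 0.5 N or z of lid_c in the frame of step2 below -0.002 m) and z of lid_c in the frame of step2 below 0.003 m))), for 0.02 s.
3. then, unless it is the lid that fits step 2 (which is to be home in it and let go), tried in the bore of step 3 likewise (((horizontal distance between lid_a and step2 below 0.003 m and z of lid_a in the frame of step2 below -0.0105 m and angle between lid_a's own z axis and vertical below 0.06 rad and linear speed of lid_a below 0.02 m/s and contact force between lid_a and the fingers below 0.05 N) or (horizontal distance between lid_b and step3 below 0.008 m and (contact force between lid_b and gauge above 0.5 N or z of lid_b in the frame of step3 below -0.002 m) and z of lid_b in the frame of step3 below 0.003 m) or (horizontal distance between lid_c and step3 below 0.008 m and (contact force between lid_c and gauge above 0.5 N or z of lid_c in the frame of step3 below -0.002 m) and z of lid_c in the frame of step3 below 0.003 m))), for 0.02 s.
At the end, for the whole second after the job is handed in: The mat's lid is in the smallest bore that takes it: within 3 mm of its axis, plug 10.5 mm deep or more, tilt under 0.06 rad, at rest (under 20 mm/s), let go; no lid within 60 mm of the mat's centre; the other lids within 15 mm, the bystanders within 20 mm, of their starts (((horizontal distance between lid_a and step2 below 0.003 m and z of lid_a in the frame of step2 below -0.0105 m and angle between lid_a's own z axis and vertical below 0.06 rad and linear speed of lid_a below 0.02 m/s and contact force between lid_a and the fingers below 0.05 N) or (horizontal distance between lid_b and step3 below 0.003 m and z of lid_b in the frame of step3 below -0.0105 m and angle between lid_b's own z axis and vertical below 0.06 rad and linear speed of lid_b below 0.02 m/s and contact force between lid_b and the fingers below 0.05 N) or (horizontal distance between lid_c and step4 below 0.003 m and z of lid_c in the frame of step4 below -0.0105 m and angle between lid_c's own z axis and vertical below 0.06 rad and linear speed of lid_c below 0.02 m/s and contact force between lid_c and the fingers below 0.05 N)) and horizontal distance between each of lid_a, lid_b, lid_c and mat above 0.06 m and not (distance of each of lid_a, lid_b from where it was at the start of the episode above 0.015 m) and not (distance of each of lid_a, lid_c from where it was at the start of the episode above 0.015 m) and not (distance of each of lid_b, lid_c from where it was at the start of the episode above 0.015 m) and not (distance of square from where it was at the start of the episode above 0.02 m) and not (distance of ruler from where it was at the start of the episode above 0.02 m) and not (distance of pebble from where it was at the start of the episode above 0.02 m) and not (distance of nipper from where it was at the start of the episode above 0.02 m) and not (distance of jar from where it was at the start of the episode above 0.02 m)); the robot touches nothing.
It fails at once if a lid is pressed against the gauge with more than 40 N (contact force between any of lid_a, lid_b, lid_c and gauge above 40 N).
It fails at once if a second lid is moved by more than 15 mm (distance of each of lid_a, lid_b from where it was at the start of the episode above 0.015 m or distance of each of lid_a, lid_c from where it was at the start of the episode above 0.015 m or distance of each of lid_b, lid_c from where it was at the start of the episode above 0.015 m).
It fails at once if a bystander (square, ruler, pebble, nipper, jar) is moved by more than 20 mm (distance of any of square, ruler, pebble, nipper, jar from where it was at the start of the episode above 0.02 m).
It also fails if it takes over 61 s, if anything falls off the work surface, if the arm or the gripper's body presses on something with over 40 N, if the wrist force passes 120 N, or if a joint passes its speed limit or range.

## Working session

There is one attempt and no reset: what is moved stays moved. The work goes in short steps, Python scripts to look and compute and a shell command to move; the robot and the scene stay as the last step left them, time stands still between calls to the robot, and variables do not carry over. Pictures are saved under pics/ and viewed, about 8 in all and at most 12, crops included, and the job is handed in when it is done.

```bash
mkdir -p pics
python3 - <<'E'
from cell import arm
import cv2,numpy as np,pickle
S={}
for n in("scene","top"):
    s=arm.snapshot(n);S[n]=s;cv2.imwrite(f"pics/{n}0.png",s["frame"][:,:,::-1]);print(n,np.round(s["intrinsics"],1).tolist(),np.round(s["T"],3).tolist())
pickle.dump(S,open("s0.pkl","wb"))
st=arm.read_state();print({k:np.round(v,3).tolist() for k,v in st.items()})
E
```

```text
scene [[463.8, 0.0, 257.1], [0.0, 463.8, 192.2], [0.0, 0.0, 1.0]] [[-0.128, 0.776, -0.618, 1.306], [0.992, 0.107, -0.072, 0.093], [0.01, -0.622, -0.783, 1.053], [0.0, 0.0, 0.0, 1.0]]
top [[470.5, 0.0, 254.8], [0.0, 470.5, 190.6], [0.0, 0.0, 1.0]] [[0.029, -0.987, 0.16, 0.414], [-0.999, -0.033, -0.018, 0.007], [0.023, -0.16, -0.987, 1.147], [0.0, 0.0, 0.0, 1.0]]
{'time_s': 0.1, 'joint_positions': [58.5, 19.631, 87.371, 0.001, 73.076, -8.365], 'qvel': [-0.006, -0.161, -0.149, 0.035, 0.016, 0.052], 'joint_torque': [0.002, -43.444, -24.649, -0.0, 0.005, -0.0], 'position': [0.206, 0.482, 0.231], 'orientation': [-179.924, -0.012, 156.865], 'force': [0.304, 0.394, -0.116], 'ft_torque': [-0.02, 0.038, 0.019], 'opening': 0.085}
```

View pics/top0.png

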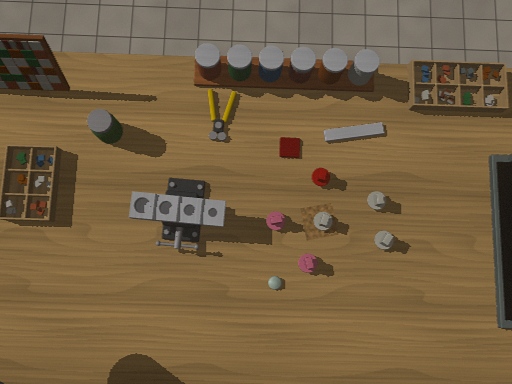

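View pics/scene0.png

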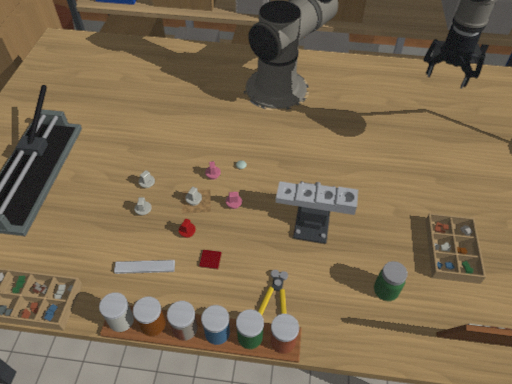

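The top view shows three white lids: (323,221) on the mat, and (376,201) and (384,240) on bare table. The look-alikes are pink (276,221), pink (308,263) and red (320,177). The one meant is the white one on the mat at (323,221). The gauge is at (178,209) with its small bore on the right. I'll confirm this with an enlarged crop.

Run:
```python
import cv2,numpy as np,pickle
S=pickle.load(open("s0.pkl","rb"))
t=S["top"]["frame"][:,:,::-1];s=S["scene"]["frame"][:,:,::-1]
z=lambda i,x,y,w,h,W,H:cv2.resize(i[y:y+h,x:x+w],(W,H),interpolation=cv2.INTER_CUBIC)
a=z(t,295,193,50,50,400,400);b=z(s,170,170,50,50,400,400)
c=z(t,125,180,110,55,400,200);d=z(s,270,175,100,50,400,200)
im=np.vstack([np.hstack([a,b]),np.hstack([c,d])])
im=cv2.convertScaleAbs(im,alpha=1.5)
cv2.imwrite("pics/crop1.png",im)
```

```text
(no output)
```

View pics/crop1.png

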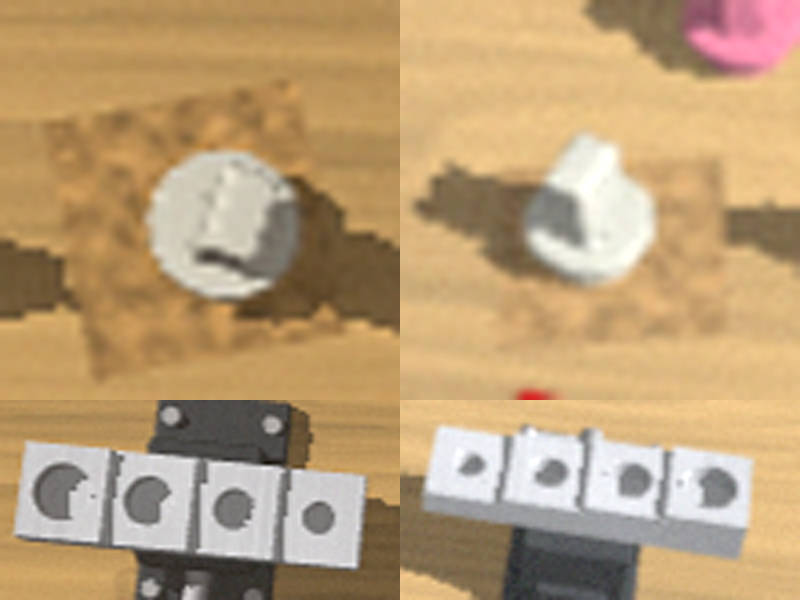

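The crop confirms it: a white lid with a flat-sided grip on the cork mat. In the bottom row are the gauge's four bores. Next I'll measure.

```bash
cat > h.py <<'E'
import cv2,numpy as np,pickle
def ray(s,u,v,z):
    K,T=s["intrinsics"],s["T"];d=T[:3,:3]@np.linalg.solve(K,[u,v,1.]);o=T[:3,3]
    return (o+d*(z-o[2])/d[2])[:2]
def proj(s,p):
    K,T=s["intrinsics"],s["T"];q=K@(T[:3,:3].T@(np.asarray(p)-T[:3,3]));return q[:2]/q[2]
E
python3 - <<'E'
from h import *
S=pickle.load(open("s0.pkl","rb"));k=8
for n,(x,y,w,h),(lx,ly,lw,lh) in(("top",(125,182,105,50),(295,193,50,50)),("scene",(270,175,95,45),(178,178,32,32))):
    s=S[n];im=s["frame"][:,:,::-1]
    up=cv2.resize(im[y:y+h,x:x+w],None,fx=k,fy=k,interpolation=cv2.INTER_CUBIC)
    hsv=cv2.cvtColor(up,cv2.COLOR_BGR2HSV);m=((hsv[...,1]<45)&(hsv[...,2]>(120 if n=="top" else 118))).astype(np.uint8)
    cs,hi=cv2.findContours(m,cv2.RETR_CCOMP,cv2.CHAIN_APPROX_NONE)
    f=lambda p,x,y:((p[0]+.5)/k-.5+x,(p[1]+.5)/k-.5+y)
    for c,hh in zip(cs,hi[0]):
        A=cv2.contourArea(c)
        if A<1500:continue
        if hh[3]<0:
            print(n,"outer",A,[np.round(ray(s,*f(p,x,y),.1),4).tolist() for p in cv2.boxPoints(cv2.minAreaRect(c))])
        else:
            e=cv2.fitEllipse(cv2.convexHull(c));uv=f(e[0],x,y);print(n,"hole",np.round(uv,1),"axes mm@~420px/m",np.round(np.array(e[1])/k,1),"xy@.1",np.round(ray(s,*uv,.1),4))
    up=cv2.resize(im[ly:ly+lh,lx:lx+lw],None,fx=k,fy=k,interpolation=cv2.INTER_CUBIC)
    hsv=cv2.cvtColor(up,cv2.COLOR_BGR2HSV);m=(hsv[...,1]<50).astype(np.uint8)
    cs,_=cv2.findContours(m,cv2.RETR_EXTERNAL,cv2.CHAIN_APPROX_NONE)
    for c in cs:
        if cv2.contourArea(c)>3000:
            e=cv2.fitEllipse(c);uv=f(e[0],lx,ly);print(n,"lid",np.round(uv,2),np.round(np.array(e[1])/k,1),"xy@.016",np.round(ray(s,*uv,.016),4))
s=S["top"]
# hand-picked grip-top corners from crop (8x)
g=lambda n,x0,y0,P:[np.round(ray(S[n],(u+.5)/8-.5+x0,(v+.5)/8-.5+y0,.049),4).tolist() for u,v in P]
print("grip top",g("top",295,193,[(223,165),(272,182),(248,262),(200,243)]))
print("grip scene",g("scene",170,170,[(585,135),(617,160),(585,208),(548,188)] and [(185,135),(217,160),(185,208),(148,188)]))
E
```

```text
top outer 32174.5 [[0.5052, 0.1036], [0.5625, 0.1011], [0.5596, 0.0536], [0.5023, 0.0565]]
top hole [212.2 211.9] axes mm@~420px/m [9.7 9.8] xy@.1 [0.5325 0.0817]
top outer 32122.5 [[0.5088, 0.1564], [0.566, 0.1542], [0.5628, 0.1044], [0.5056, 0.1071]]
top hole [188.9 209.5] axes mm@~420px/m [11.7 12.3] xy@.1 [0.5363 0.1339]
top outer 32492.5 [[0.5123, 0.2092], [0.57, 0.2076], [0.567, 0.1583], [0.5094, 0.1604]]
top hole [165.1 207.1] axes mm@~420px/m [13.7 14.5] xy@.1 [0.5399 0.187 ]
top outer 37421.5 [[0.5166, 0.2671], [0.5752, 0.265], [0.5712, 0.2121], [0.5125, 0.2146]]
top hole [141.4 204.7] axes mm@~420px/m [16.4 17.1] xy@.1 [0.5436 0.2399]
top lid [322.55 220.65] [18.  18.2] xy@.016 [ 0.5293 -0.1795]
scene outer 23359.0 [[0.5645, 0.2081], [0.5035, 0.2138], [0.5071, 0.2715], [0.5677, 0.264]]
scene hole [348.7 196.7] axes mm@~420px/m [10.2 10.6] xy@.1 [0.5362 0.2444]
scene outer 21425.5 [[0.5676, 0.157], [0.4958, 0.1601], [0.4969, 0.2119], [0.5683, 0.2069]]
scene hole [328.1 194.7] axes mm@~420px/m [8.2 9. ] xy@.1 [0.537  0.1907]
scene outer 21571.5 [[0.5667, 0.1059], [0.4991, 0.1085], [0.502, 0.1609], [0.5693, 0.1566]]
scene hole [307.4 192.8] axes mm@~420px/m [6.6 8.4] xy@.1 [0.538  0.1367]
scene outer 19478.0 [[0.5666, 0.0547], [0.5064, 0.0562], [0.5103, 0.1064], [0.5701, 0.1033]]
scene lid [193.19 196.38] [15.5 17.5] xy@.016 [ 0.5273 -0.1794]
grip top [[0.5436, -0.1737], [0.539, -0.1882], [0.5152, -0.1813], [0.5203, -0.1671]]
grip scene [[0.5178, -0.1796], [0.5273, -0.1663], [0.5495, -0.1727], [0.5426, -0.1872]]
```

```bash
cat >> h.py <<'E'
def rel(x,y,z,yaw=None,p=None,o=None):
    "world target -> tool-axis shift mm (+turn about tool z)"
    from cell import arm
    from scipy.spatial.transform import Rotation as R
    st=arm.read_state();Rm=R.from_euler('xyz',st["orientation"],degrees=True)
    d=Rm.inv().apply(np.array([x,y,z])-st["position"])*1000
    t=(Rm.inv()*R.from_euler('xyz',[180,0,yaw if yaw is not None else st["orientation"][2]],degrees=True)).as_rotvec(degrees=True)
    print("t",round(float(st["time_s"]),2),"pos",np.round(np.array(st["position"])*1000,1),"ori",np.round(st["orientation"],2),"F",np.round(st["force"],1),"M",np.round(st["ft_torque"],2),"op",round(float(st["opening"])*1000,1),"shift",np.round(d,1),"turn",np.round(t,2))
E
cat > fit.py <<'E'
from h import *
S=pickle.load(open("s0.pkl","rb"))
H={"top":[(212.2,211.9),(188.9,209.5),(165.1,207.1),(141.4,204.7)],"scene":[None,(307.4,192.8),(328.1,194.7),(348.7,196.7)]}
for n in H:
    P=[];Y=[]
    for i,h in enumerate(H[n]):
        if h:P.append(ray(S[n],*h,.095+.005*i));Y.append(-.078+.052*i)
    P=np.array(P);A=np.c_[np.ones(len(Y)),Y];c,r,_,_=np.linalg.lstsq(A,P,rcond=None)
    print(n,np.round(P,4).tolist(),"mid",np.round(c[0],4),"scale",np.round(np.linalg.norm(c[1]),3),"yaw",np.round(-np.degrees(np.arctan2(*c[1])),2))
E
python3 fit.py
python3 -m handwheel '-34.8 -30 0 0 0 0 60;-34.8 -30 0 0 0 0 60;-34.8 -30 0 0 0 0 60;-34.8 -30 0 0 0 0 60;-34.8 -30 0 0 0 0 60;-34.8 -30 0 0 0 0 60;-34.8 -30 0 0 0 0 60;-34.8 -30 0 0 0 0 60' 30
python3 -m handwheel '-34.8 -30 8 0 0 0 60;-34.8 -30 8 0 0 0 60;-34.8 -30 8 0 0 0 60;-34.8 -30 8 0 0 0 60;-34.8 -30 8 0 0 0 60;-34.8 -30 8 0 0 0 60;-34.8 -30 8 0 0 0 60;-34.8 -30 8 0 0 0 60'
python3 -c "
from h import *
rel(.5305,-.178,.12,163.5)"
```

```text
top [[0.5331, 0.082], [0.5363, 0.1338], [0.5394, 0.1862], [0.5424, 0.2378]] mid [0.5378 0.1599] scale 1.001 yaw -3.41
scene [[0.5379, 0.1367], [0.5409, 0.1903], [0.5443, 0.2429]] mid [0.5395 0.1634] scale 1.023 yaw -3.43
time_s: 0.9
position: [0.3682, 0.151, 0.2312]
orientation: [180.0, -0.0, 156.9]
force: [1.1, 0.3, 0.8]
opening: 0.06
time_s: 1.7
position: [0.53, -0.1792, 0.1665]
orientation: [180.0, -0.0, 156.8]
force: [1.1, 0.6, 0.7]
opening: 0.0599
t 1.7 pos [ 530.  -179.2  166.5] ori [ 1.7998e+02 -4.0000e-02  1.5684e+02] F [1.1 0.6 0.7] M [-0.   -0.01 -0.02] op 59.9 shift [-0.   1.3 46.5] turn [ 0.02 -0.04 -6.66]
```

```bash
python3 -m handwheel '0 1.3 0 0 0 -6.7 60;0 0 25 0 0 0 60;0 0 25 0 0 0 60;0 0 20 0 0 0 60;0 0 10 0 0 0 60;0 0 0 0 0 0 60;0 0 0 0 0 0 60;0 0 0 0 0 0 60'
python3 - <<'E'
from h import *
from cell import arm
rel(.5305,-.178,.023,163.5)
s={n:arm.snapshot(n) for n in("top","scene")}
z=lambda i,x,y,w,h,W,H:cv2.resize(i[y:y+h,x:x+w,::-1],(W,H),interpolation=cv2.INTER_CUBIC)
cv2.imwrite("pics/c2.png",cv2.convertScaleAbs(np.hstack([z(s["top"]["frame"],283,181,80,80,400,400),z(s["scene"]["frame"],155,155,80,80,400,400)]),alpha=1.5))
E
```

```text
time_s: 2.5
position: [0.5309, -0.1765, 0.0884]
orientation: [-180.0, 0.1, 163.6]
force: [0.3, 0.0, 0.0]
opening: 0.0599
t 2.5 pos [ 530.9 -176.5   88.4] ori [-1.7998e+02  1.2000e-01  1.6357e+02] F [0.3 0.  0. ] M [-0.03  0.01  0.05] op 59.9 shift [ 0.1 -1.6 65.4] turn [-0.02  0.12  0.07]
```

View pics/c2.png

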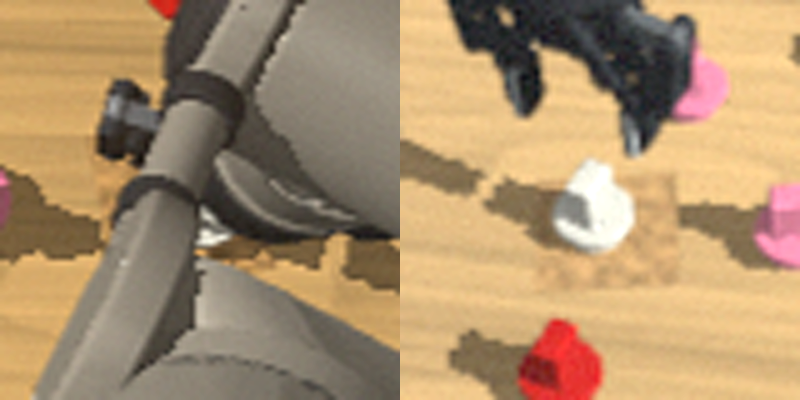

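The top view is blocked by the arm. In the scene view the fingers straddle the lid correctly, so I'll descend and grip.

```bash
python3 -m handwheel '0 -1.4 20 0 0 0 60;0 0 20 0 0 0 60;0 0 15 0 0 0 60;0 0 10 0 0 0 60;0 0 0 0 0 0 10;0 0 0 0 0 0 10;0 0 0 0 0 0 10;0 0 0 0 0 0 10' 30
python3 -m handwheel '0 0 0 0 0 0 10;0 0 0 0 0 0 10;0 0 0 0 0 0 10;0 0 0 0 0 0 10;0 0 0 0 0 0 10;0 0 -3 0 0 0 10;0 0 -7 0 0 0 10;0 0 -20 0 0 0 10' 30
python3 -c "
from h import *
rel(.5331,.082,.2,163.5)"
```

```text
time_s: 3.4
position: [0.5305, -0.1778, 0.0233]
orientation: [-180.0, 0.1, 163.6]
force: [-0.0, -0.1, 2.8]
opening: 0.0154
time_s: 4.2
position: [0.5284, -0.1768, 0.0512]
orientation: [180.0, -0.2, 163.6]
force: [0.1, 0.4, -0.9]
opening: 0.0154
t 4.2 pos [ 528.4 -176.8   51.2] ori [179.95  -0.24 163.56] F [ 0.1  0.4 -0.9] M [ 0.03 -0.02  0.05] op 15.4 shift [  69.4  249.7 -148.3] turn [ 0.05 -0.24  0.06]
```

```bash
python3 -m handwheel '0 0 -37 0 0 0 10;0 0 -37 0 0 0 10;0 0 -37 0 0 0 10;11.6 41.6 0 0 0 0 10;11.6 41.6 0 0 0 0 10;11.6 41.6 0 0 0 0 10;11.6 41.6 0 0 0 0 10;11.6 41.6 0 0 0 0 10'
python3 -m handwheel '11.6 41.6 0 0 0 0 10;0 0 0 0 0 0 10;0 0 0 0 0 0 10;0 0 0 0 0 0 10;0 0 0 0 0 0 10;0 0 0 0 0 0 10;0 0 0 0 0 0 10;0 0 0 0 0 0 10'
python3 - <<'E'
from h import *
from cell import arm
rel(.5331,.082,.1183,163.5)
s={n:arm.snapshot(n) for n in("top","scene")};pickle.dump(s,open("s1.pkl","wb"))
z=lambda i,x,y,w,h,W,H:cv2.resize(i[y:y+h,x:x+w,::-1],(W,H),interpolation=cv2.INTER_CUBIC)
cv2.imwrite("pics/c3.png",cv2.convertScaleAbs(np.hstack([z(s["top"]["frame"],125,165,100,100,400,400),z(s["scene"]["frame"],260,140,80,80,400,400)]),alpha=1.5))
E
```

```text
time_s: 5.0
position: [0.5326, 0.0401, 0.1636]
orientation: [180.0, -0.0, 163.5]
force: [1.1, -0.1, -1.4]
opening: 0.0151
time_s: 5.8
position: [0.5337, 0.0811, 0.1633]
orientation: [180.0, -0.0, 163.5]
force: [-0.6, -0.1, -1.9]
opening: 0.0152
t 5.8 pos [533.7  81.1 163.3] ori [179.99  -0.   163.51] F [-0.6 -0.1 -1.9] M [-0.01 -0.01 -0.  ] op 15.2 shift [ 0.8  0.7 45. ] turn [ 0.01 -0.    0.01]
```

View pics/c3.png

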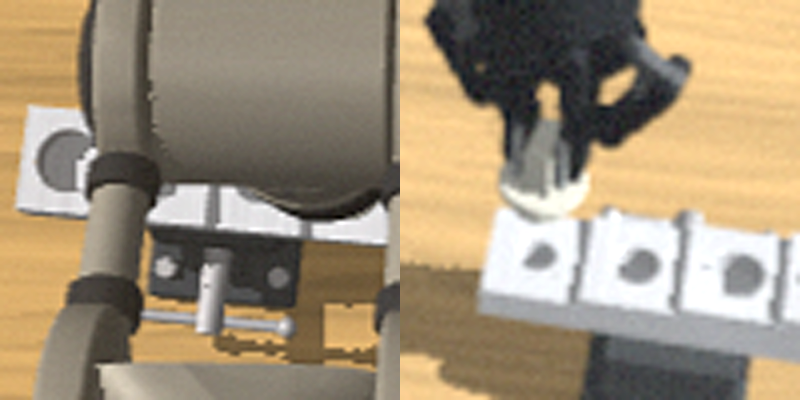

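Run:
```python
from h import *
s=pickle.load(open("s1.pkl","rb"))["scene"]
k=8;x,y,w,h=275,160,60,60
up=cv2.resize(s["frame"][y:y+h,x:x+w,::-1],None,fx=k,fy=k,interpolation=cv2.INTER_CUBIC)
p=np.array([.5337,.0811])
for zz in(.152,.158):print("pred flange",zz,np.round(proj(s,[*p,zz]),2))
a=np.linspace(0,2*np.pi,60)
pts=np.array([proj(s,[p[0]+.023*np.cos(t),p[1]+.023*np.sin(t),zz]) for t in a for zz in(.152,.158)])
print("pred flange left/right/bottom",pts.min(0).round(1),pts.max(0).round(1))
B=[(.5331,.0820),(.5363,.1338),(.5394,.1862),(.5424,.2378)]
for i,b in enumerate(B):print("pred bore",i+1,np.round(proj(s,[*b,.095+.005*i]),2))
hsv=cv2.cvtColor(up,cv2.COLOR_BGR2HSV);V=hsv[...,2]
cs,_=cv2.findContours(((V<150)&(hsv[...,1]<60)).astype(np.uint8),cv2.RETR_LIST,cv2.CHAIN_APPROX_NONE)
for c in cs:
    A=cv2.contourArea(c)
    if 800<A<6000:
        X,Y,W,H=cv2.boundingRect(c);e=cv2.fitEllipse(c);print("dark",A,"box",X/k+x-.5,Y/k+y-.5,W/k,H/k,"ell",np.round(np.array(e[0])/k+[x-.5,y-.5],2))
# flange row/column extents
g=s["frame"].astype(int)
for r in(176,177,178,179,180,182,183):print(r,g[r,276:304].min(axis=1).tolist())
```

```text
pred flange 0.152 [287.68 176.53]
pred flange 0.158 [287.83 175.  ]
pred flange left/right/bottom [278.7 168.2] [296.9 183.5]
pred bore 1 [286.7  190.35]
pred bore 2 [306.34 192.2 ]
pred bore 3 [326.53 194.07]
pred bore 4 [346.73 195.92]
dark 4235.0 box 323.75 190.125 9.25 9.0 ell [328.03 194.57]
dark 3145.0 box 302.875 189.0 9.125 7.5 ell [307.46 192.8 ]
dark 1897.5 box 284.0 187.75 7.125 6.0 ell [287.63 190.85]
176 [97, 95, 94, 94, 102, 103, 93, 89, 84, 84, 88, 87, 86, 112, 111, 67, 100, 117, 98, 116, 149, 140, 89, 94, 89, 91, 94, 91]
177 [95, 92, 95, 97, 130, 140, 113, 102, 85, 83, 86, 86, 88, 125, 137, 99, 119, 148, 161, 159, 166, 148, 93, 94, 94, 92, 92, 93]
178 [94, 95, 95, 92, 110, 144, 158, 140, 114, 114, 110, 106, 87, 121, 155, 151, 148, 162, 159, 162, 156, 126, 93, 94, 94, 95, 91, 91]
179 [98, 97, 98, 98, 95, 119, 147, 155, 161, 157, 159, 142, 115, 140, 160, 159, 161, 161, 163, 168, 148, 102, 95, 99, 94, 96, 94, 94]
180 [93, 90, 92, 99, 100, 93, 112, 139, 153, 159, 159, 159, 161, 162, 162, 161, 160, 163, 165, 156, 119, 94, 94, 97, 95, 94, 95, 96]
182 [90, 91, 102, 144, 170, 165, 153, 120, 89, 101, 117, 133, 148, 152, 154, 159, 157, 139, 108, 91, 94, 96, 100, 101, 99, 126, 162, 153]
183 [91, 92, 113, 156, 168, 167, 166, 148, 119, 104, 96, 105, 123, 125, 131, 145, 153, 145, 128, 110, 95, 97, 122, 144, 137, 147, 176, 186]
```

The scene view shows the held lid over bore 1. Bores and flange share the same bias of about +1 px in this view, so the bore positions from the top view hold. I'll lower onto step 1.

```bash
python3 -m handwheel '0.8 0.7 20 0 0 0 10;0 0 14 0 0 0 10;0 0 7 0 0 0 10;0 0 1 0 0 0 10;0 0 1 0 0 0 10;0 0 0.5 0 0 0 10;0 0 0 0 0 0 10;0 0 0 0 0 0 10'
python3 -c "
from h import *
rel(.5331,.082,.1183,163.5)"
```

```text
time_s: 6.7
position: [0.5333, 0.0825, 0.1202]
orientation: [180.0, 0.0, 163.6]
force: [-0.7, 0.9, -0.3]
opening: 0.0152
t 6.7 pos [533.3  82.5 120.2] ori [1.7998e+02 5.0000e-02 1.6357e+02] F [-0.7  0.9 -0.3] M [0.04 0.01 0.03] op 15.2 shift [ 0.1 -0.5  1.9] turn [0.02 0.05 0.07]
```

```bash
python3 -m handwheel '0 0 0.5 0 0 0 10;0 0 0.5 0 0 0 10;0 0 0.3 0 0 0 10;0 0 0.3 0 0 0 10;0 0 0.3 0 0 0 10;0 0 0.2 0 0 0 10;0 0 0 0 0 0 10;0 0 0 0 0 0 10'
python3 -c "
from h import *
rel(.5331,.082,.1183,163.5)"
```

```text
time_s: 7.5
position: [0.5331, 0.0825, 0.1183]
orientation: [180.0, 0.0, 163.6]
force: [-2.2, -0.5, 5.0]
opening: 0.0156
t 7.5 pos [533.1  82.5 118.3] ori [1.7999e+02 2.0000e-02 1.6357e+02] F [-2.2 -0.5  5. ] M [-0.02  0.39 -0.01] op 15.6 shift [-0.1 -0.5 -0. ] turn [0.01 0.02 0.07]
```

Contact on step 1 came at exactly the predicted height, with 5 N. Next is step 2.

```bash
python3 -m handwheel '0 0 -6 0 0 0 10;0 0 -10 0 0 0 10;5.7 25 0 0 0 0 10;5.7 24.6 0 0 0 0 10;0 0 5 0 0 0 10;0 0 0 0 0 0 10;0 0 0 0 0 0 10;0 0 0 0 0 0 10'
python3 -c "
from h import *
rel(.5363,.1338,.1233,163.5)"
```

```text
time_s: 8.3
position: [0.5363, 0.1325, 0.1289]
orientation: [-180.0, 0.0, 163.5]
force: [0.6, 0.2, -1.2]
opening: 0.0158
t 8.3 pos [536.3 132.5 128.9] ori [-1.7999e+02  1.0000e-02  1.6351e+02] F [ 0.6  0.2 -1.2] M [0.03 0.02 0.06] op 15.8 shift [0.4 1.2 5.6] turn [-0.01  0.01  0.01]
```

```bash
python3 -m handwheel '0.4 1.2 2 0 0 0 10;0 0 1.5 0 0 0 10;0 0 0.7 0 0 0 10;0 0 0.5 0 0 0 10;0 0 0.4 0 0 0 10;0 0 0.4 0 0 0 10;0 0 0.3 0 0 0 10;0 0 0 0 0 0 10'
python3 -c "
from h import *
rel(.5363,.1338,.1233,163.5)"
```

```text
time_s: 9.1
position: [0.5362, 0.1345, 0.1232]
orientation: [180.0, 0.0, 163.6]
force: [-0.2, 0.1, 3.5]
opening: 0.0159
t 9.1 pos [536.2 134.5 123.2] ori [1.7999e+02 2.0000e-02 1.6357e+02] F [-0.2  0.1  3.5] M [-0.04  0.24 -0.04] op 15.9 shift [-0.3 -0.7 -0.1] turn [0.01 0.02 0.07]
```

```bash
python3 -m handwheel '0 0 0.4 0 0 0 10;0 0 0.4 0 0 0 10;0.7 0 0 0 0 0 10;0.7 0 0 0 0 0 10;0 0 0 0 0 0 10;0 0 0 0 0 0 10;0 0 0 0 0 0 10;0 0 0 0 0 0 10'
python3 -c "
from h import *
rel(.5363,.1338,.1233,163.5)"
```

```text
time_s: 9.9
position: [0.5361, 0.1346, 0.1233]
orientation: [180.0, 0.2, 163.6]
force: [0.6, -2.1, 6.4]
opening: 0.0153
t 9.9 pos [536.1 134.6 123.3] ori [179.96   0.2  163.56] F [ 0.6 -2.1  6.4] M [-0.41 -0.04  0.05] op 15.3 shift [-0.4 -0.7 -0. ] turn [0.04 0.2  0.06]
```

```bash
r(){ python3 -c "
from h import *
rel(.5363,.1338,.1233,163.5)"; }
python3 -m handwheel '0.7 0 0.5 0 0 0 10;0.7 0 0 0 0 0 10;0.7 0 0 0 0 0 10;0 0 0 0 0 0 10;0 0 0 0 0 0 10;0 0 0 0 0 0 10;0 0 0 0 0 0 10;0 0 0 0 0 0 10' >/dev/null; r
python3 -m handwheel '-1 -1 0 0 0 0 10;-1 -1 0 0 0 0 10;-1 -1 0 0 0 0 10;-0.5 0 0 0 0 0 10;0 0 0 0 0 0 10;0 0 0 0 0 0 10;0 0 0 0 0 0 10;0 0 0 0 0 0 10' >/dev/null; r
```

```text
t 10.7 pos [535.3 135.1 123.3] ori [179.91   0.36 163.56] F [ 3.3 -3.   6.8] M [-0.46 -0.59  0.02] op 15.6 shift [-1.3 -1.  -0. ] turn [0.09 0.36 0.06]
t 11.5 pos [536.  133.2 123.3] ori [1.7981e+02 1.2000e-01 1.6357e+02] F [-2.1  5.2  9.9] M [ 0.94  0.52 -0.06] op 15.5 shift [-0.1  0.7 -0. ] turn [0.19 0.12 0.07]
```

```bash
r(){ python3 -c "
from h import *
rel(.5363,.1338,.1233,163.5)"; }
python3 -m handwheel '0 -1 0 0 0 0 10;0 -0.8 0 0 0 0 10;-1 0 0 0 0 0 10;0 0 0 0 0 0 10;0 0 0 0 0 0 10;0 0 0 0 0 0 10;0 0 0 0 0 0 10;0 0 0 0 0 0 10' >/dev/null; r
python3 -m handwheel '-1 1 0 0 0 0 10;-1 1 0 0 0 0 10;0 1 0 0 0 0 10;0 0 0 0 0 0 10;0 0 0 0 0 0 10;0 0 0 0 0 0 10;0 0 0 0 0 0 10;0 0 0 0 0 0 10' >/dev/null; r
```

```text
t 12.3 pos [536.2 131.3 123.2] ori [1.7981e+02 9.0000e-02 1.6356e+02] F [-2.9  5.9 10.3] M [1.04 0.62 0.  ] op 15.4 shift [ 0.6  2.5 -0.1] turn [0.19 0.09 0.06]
t 13.1 pos [536.7 131.6 123.2] ori [-1.7991e+02 -1.5000e-01  1.6359e+02] F [-12.2  -3.5  17.3] M [-0.61  2.06 -0.02] op 15.3 shift [ 1.   2.  -0.1] turn [-0.09 -0.15  0.09]
```

The plug stays on top of step 2 at every offset tried (±2 mm), so it doesn't fit there. Next is step 3.

```bash
r(){ python3 -c "
from h import *
rel(.5394,.1862,.1283,163.5)"; }
python3 -m handwheel '0 0 -5 0 0 0 10;0 0 -12 0 0 0 10;0 0 0 0 0 0 10;0 0 0 0 0 0 10;5 25 0 0 0 0 10;6 25 0 0 0 0 10;0 0 0 0 0 0 10;0 0 0 0 0 0 10' >/dev/null; r
```

```text
t 13.9 pos [541.8 183.2 138. ] ori [-1.7996e+02 -4.0000e-02  1.6364e+02] F [-0.1 -0.3 -0.6] M [0.06 0.03 0.02] op 15.4 shift [3.2 2.2 9.7] turn [-0.04 -0.04  0.14]
```

```bash
r(){ python3 -c "
from h import *
rel(.5394,.1862,.1283,163.5)"; }
python3 -m handwheel '3.2 2.2 5 0 0 0 10;0 0 3 0 0 0 10;0 0 0.5 0 0 0 10;0 0 0.4 0 0 0 10;0 0 0.4 0 0 0 10;0 0 0.4 0 0 0 10;0 0 0.4 0 0 0 10;0 0 0 0 0 0 10' >/dev/null; r
python3 -m handwheel '0 0 0.4 0 0 0 10;0 0 0.4 0 0 0 10;0 0 0.4 0 0 0 10;0 0 0 0 0 0 10;0 0 0 0 0 0 10;0 0 0 0 0 0 10;0 0 0 0 0 0 10;0 0 0 0 0 0 10' >/dev/null; r
```

```text
t 14.7 pos [539.7 186.1 128.5] ori [179.99   0.   163.57] F [-0.   0.5 -1. ] M [ 0.03  0.03 -0.02] op 15.6 shift [0.3 0.1 0.2] turn [0.01 0.   0.07]
t 15.5 pos [539.8 186.1 128.2] ori [1.7998e+02 4.0000e-02 1.6357e+02] F [-2.2 -1.1  5.5] M [-0.12  0.42 -0.02] op 15.6 shift [ 0.4  0.  -0.1] turn [0.02 0.04 0.07]
```

Contact on top of step 3 at the nominal position. I'll slide around before ruling it out.

```bash
r(){ python3 -c "
from h import *
rel(.5394,.1862,.1283,163.5)"; }
python3 -m handwheel '1 0 0 0 0 0 10;1 0 0 0 0 0 10;0.6 0 0 0 0 0 10;0 0 0 0 0 0 10;0 0 0 0 0 0 10;0 0 0 0 0 0 10;0 0 0 0 0 0 10;0 0 0 0 0 0 10' >/dev/null; r
python3 -m handwheel '-1 1 0 0 0 0 10;-1 1 0 0 0 0 10;-1 0.5 0 0 0 0 10;0 0 0 0 0 0 10;0 0 0 0 0 0 10;0 0 0 0 0 0 10;0 0 0 0 0 0 10;0 0 0 0 0 0 10' >/dev/null; r
python3 -m handwheel '-1 -1 0 0 0 0 10;-1 -1 0 0 0 0 10;0 -0.5 0 0 0 0 10;0 0 0 0 0 0 10;0 0 0 0 0 0 10;0 0 0 0 0 0 10;0 0 0 0 0 0 10;0 0 0 0 0 0 10' >/dev/null; r
python3 -m handwheel '1 -1 0 0 0 0 10;1 -1 0 0 0 0 10;0 -0.5 0 0 0 0 10;0 0 0 0 0 0 10;0 0 0 0 0 0 10;0 0 0 0 0 0 10;0 0 0 0 0 0 10;0 0 0 0 0 0 10' >/dev/null; r
```

```text
t 16.3 pos [538.5 186.8 128.2] ori [179.92   0.19 163.56] F [ 3.  -1.2  6.1] M [-0.37 -0.52  0.02] op 15.1 shift [-1.  -0.3 -0.1] turn [0.08 0.19 0.06]
t 17.1 pos [539.3 187.2 128.2] ori [-1.7983e+02 -1.3000e-01  1.6358e+02] F [-6.4 -7.6 13.4] M [-1.14  1.21  0.06] op 15.6 shift [-0.4 -0.9 -0.1] turn [-0.17 -0.13  0.08]
t 17.9 pos [540.4 186.5 128.2] ori [ 1.7995e+02 -1.6000e-01  1.6358e+02] F [-6.4  2.2 12.7] M [0.47 1.13 0.04] op 15.5 shift [ 0.9 -0.6 -0.1] turn [ 0.05 -0.16  0.08]
t 18.7 pos [539.9 185.  128.2] ori [1.7982e+02 7.0000e-02 1.6357e+02] F [0.  4.7 6.6] M [ 0.7  -0.08  0.01] op 15.5 shift [ 0.8  1.  -0.1] turn [0.18 0.07 0.07]
```

No drop on step 3 either. Moving to step 4, where the lateral play will also show whether it's a 1.2 mm fit or merely loose.

```bash
r(){ python3 -c "
from h import *
rel(.5424,.2378,.1333,163.5)"; }
python3 -m handwheel '0 0 -5 0 0 0 10;0 0 -12 0 0 0 10;0 0 0 0 0 0 10;0 0 0 0 0 0 10;6 26 0 0 0 0 10;6 26 0 0 0 0 10;0 0 0 0 0 0 10;0 0 0 0 0 0 10' >/dev/null; r
```

```text
t 19.5 pos [542.1 236.9 143.7] ori [-1.7995e+02 -5.0000e-02  1.6363e+02] F [ 0.1  0.7 -0.4] M [ 0.06 -0.   -0.02] op 15.5 shift [-0.1  1.  10.4] turn [-0.05 -0.05  0.13]
```

```bash
r(){ python3 -c "
from h import *
rel(.5424,.2378,.1333,163.5)"; }
python3 -m handwheel '-0.1 1 6 0 0 0 10;0 0 3 0 0 0 10;0 0 0.5 0 0 0 10;0 0 0.4 0 0 0 10;0 0 0.4 0 0 0 10;0 0 0.4 0 0 0 10;0 0 0 0 0 0 10;0 0 0 0 0 0 10' >/dev/null; r
python3 -m handwheel '0 0 0.4 0 0 0 10;0 0 0.4 0 0 0 10;0 0 0.4 0 0 0 10;0 0 0.4 0 0 0 10;0 0 0 0 0 0 10;0 0 0 0 0 0 10;0 0 0 0 0 0 10;0 0 0 0 0 0 10' >/dev/null; r
```

```text
t 20.3 pos [543.  237.8 133.7] ori [1.7999e+02 1.0000e-02 1.6357e+02] F [ 0.3 -0.6 -0.8] M [ 0.01  0.04 -0.  ] op 15.3 shift [ 0.6 -0.1  0.4] turn [0.01 0.01 0.07]
t 21.1 pos [542.9 237.8 132. ] ori [179.99   0.   163.56] F [ 0.1 -0.  -0.6] M [ 0.02  0.03 -0.03] op 15.2 shift [ 0.5 -0.1 -1.3] turn [0.01 0.   0.06]
```

```bash
r(){ python3 -c "
from h import *
rel(.5424,.2378,.1213,163.5)"; }
python3 -m handwheel '0 0 0.5 0 0 0 10;0 0 0.5 0 0 0 10;0 0 0.5 0 0 0 10;0 0 0.5 0 0 0 10;0 0 0.5 0 0 0 10;0 0 0.5 0 0 0 10;0 0 0 0 0 0 10;0 0 0 0 0 0 10' >/dev/null; r
```

```text
t 21.9 pos [542.9 237.7 129. ] ori [180.     0.   163.56] F [-0.7 -0.1 -0.7] M [ 0.01  0.   -0.01] op 15.3 shift [ 0.5 -0.1  7.7] turn [0.   0.   0.06]
```

It's 4.3 mm inside with no force. I'll check the sideways play to be sure this bore is its size rather than a loose one.

```bash
r(){ python3 -c "
from h import *
rel(.5424,.2378,.1213,163.5)"; }
python3 -m handwheel '0 0.8 0 0 0 0 10;0 0.7 0 0 0 0 10;0 0 0 0 0 0 10;0 0 0 0 0 0 10;0 0 0 0 0 0 10;0 0 0 0 0 0 10;0 0 0 0 0 0 10;0 0 0 0 0 0 10' >/dev/null; r
python3 -m handwheel '0 -1 0 0 0 0 10;0 -1 0 0 0 0 10;0 -1 0 0 0 0 10;0 0 0 0 0 0 10;0 0 0 0 0 0 10;0 0 0 0 0 0 10;0 0 0 0 0 0 10;0 0 0 0 0 0 10' >/dev/null; r
```

```text
t 22.7 pos [543.3 238.8 129. ] ori [-1.7997e+02 -1.0000e-02  1.6356e+02] F [-1.6 -5.5  1.7] M [-0.96  0.24 -0.05] op 15.2 shift [ 0.6 -1.2  7.7] turn [-0.03 -0.01  0.06]
t 23.5 pos [542.6 236.7 129.1] ori [1.7995e+02 1.0000e-02 1.6356e+02] F [ 1.   3.2 -2.4] M [ 0.63 -0.18 -0.03] op 15.5 shift [0.5 1.  7.8] turn [0.05 0.01 0.06]
```

There are walls both ways within about ±1 mm (including arm compliance), so it's a snug fit. I'll recentre and take it home.

```bash
r(){ python3 -c "
from h import *
rel(.5424,.2378,.1213,163.5)"; }
python3 -m handwheel '0 1.4 0 0 0 0 10;0 0 1 0 0 0 10;0 0 1 0 0 0 10;0 0 1 0 0 0 10;0 0 1 0 0 0 10;0 0 1 0 0 0 10;0 0 1 0 0 0 10;0 0 0 0 0 0 10' >/dev/null; r
python3 -m handwheel '0 0 0.5 0 0 0 10;0 0 0.4 0 0 0 10;0 0 0.4 0 0 0 10;0 0 0.4 0 0 0 10;0 0 0.4 0 0 0 10;0 0 0.3 0 0 0 10;0 0 0 0 0 0 10;0 0 0 0 0 0 10' >/dev/null; r
```

```text
t 24.3 pos [542.8 237.6 122.8] ori [-1.7999e+02 -1.0000e-02  1.6356e+02] F [ 0.3 -0.2 -1.2] M [ 0.04 -0.02  0.02] op 15.5 shift [0.5 0.1 1.5] turn [-0.01 -0.01  0.06]
t 25.1 pos [542.9 237.6 121.3] ori [1.7998e+02 3.0000e-02 1.6357e+02] F [-2.2 -1.1  5.4] M [-0.14  0.43  0.01] op 15.5 shift [ 0.6 -0.  -0. ] turn [0.02 0.03 0.07]
```

Home at exactly the predicted height (121.3 mm, 5 N). Release and retreat.

```bash
python3 -m handwheel '0 0 -0.5 0 0 0 45;0 0 0 0 0 0 45;0 0 0 0 0 0 45;0 0 0 0 0 0 45;0 0 0 0 0 0 45;0 0 -10 0 0 0 45;0 0 -20 0 0 0 45;0 0 -30 0 0 0 45'
python3 -m handwheel '0 0 -40 0 0 0 45;40 0 -10 0 0 0 45;40 10 0 0 0 0 45;40 20 0 0 0 0 45;40 20 0 0 0 0 45;0 0 0 0 0 0 45;0 0 0 0 0 0 45;0 0 0 0 0 0 45'
python3 - <<'E'
from h import *
from cell import arm
s={n:arm.snapshot(n) for n in("top","scene")};pickle.dump(s,open("s2.pkl","wb"))
z=lambda i,x,y,w,h,W,H:cv2.resize(i[y:y+h,x:x+w,::-1],(W,H),interpolation=cv2.INTER_CUBIC)
cv2.imwrite("pics/c4.png",cv2.convertScaleAbs(np.hstack([z(s["top"]["frame"],80,80,320,240,400,300),z(s["scene"]["frame"],270,140,120,90,400,300)]),alpha=1.5))
E
```

```text
time_s: 25.9
position: [0.5421, 0.2374, 0.181]
orientation: [-179.9, -0.2, 163.6]
force: [0.4, -0.2, 0.4]
opening: 0.045
time_s: 26.7
position: [0.4044, 0.3305, 0.2315]
orientation: [180.0, 0.1, 163.5]
force: [0.8, -0.8, -0.2]
opening: 0.0446
```

View pics/c4.png

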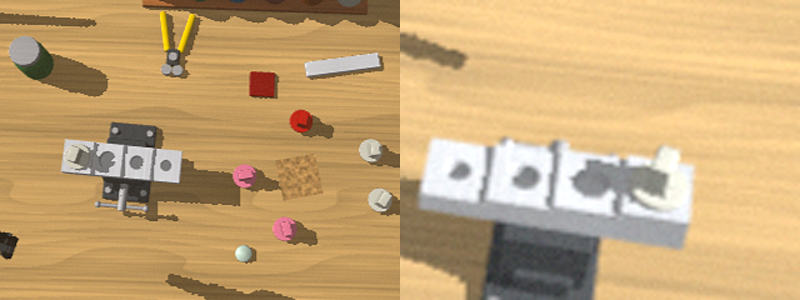

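The lid stands upright in bore 4, with its flange flat on the step. The other lids and bystanders haven't moved, the mat is empty and the gripper is clear.

```bash
python3 -c "
from cell import arm
print(arm.finish_job())"
```

```text
the job is handed in; nothing more can be done
None
```

I gripped the white lid on the mat and tried it on steps 1, 2, 3 and 4 in order. Its plug fits bore 4, the largest, and I left it there and let go. The job was handed in at about 27 s; it reports no verdict.

- **Steps 1–3:** the plug stopped at the step top each time, at the predicted height. The highest force I read was about 17 N, on step 2 (40 N limit). Small sideways slides on steps 2 and 3 found no drop-in.
- **Step 4:** it went in without force and stopped sideways within about ±1 mm, so it is a snug fit rather than a loose one. It seated at the predicted full depth (tool height 121.3 mm) with about 5 N.
- **Last picture:** the lid stood upright in bore 4 with its flange flat, the mat was empty, and the other lids and bystanders looked unmoved. I judged this by eye and did not measure it numerically.
- **Disagreement:** the two cameras differed by about 2.5 mm on where the bores are. The scene camera was off by about the same amount on the lid in my grip, so I used the top camera's positions, and contact bore them out.

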